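# Slacken one cover screw and stand by over the other

### The arm

A 6-joint arm with a two-finger parallel gripper is mounted at the origin on a cart in front of the work surface, level with it; the furniture and walls round the work are solid. World frame = base frame: x ahead of the robot, y to its left, z up, the work surface at z = 0. Lengths are in mm, angles in rad, forces in N, time in s.
With the tool pointing down it reaches from about 350 to 975 mm from the base axis. Payload 7.1 kg.
Tool frame: the origin (TCP) lies midway between the tips of the shut fingers; the grasp point (between the pads) lies pinch_z behind it (pinch_z is the distance from the TCP to the grasp point, in mm); z points along the fingers, y is the line along which they close (so a half turn about z gives the same grasp; the last joint's range is limited). The gripper opens to 88 mm and grips with 3 to 60 N. Pads are 20 mm wide; open, the fingers measure 115 mm over their backs; the gripper's body (75 mm by 178 mm) begins 61 mm behind the grasp point.
Start: joints at [1.109, 0.423, 1.63, -0, 1.089, -0.019], TCP at [267.762, 564.72, 222.675] pointing down, gripper open.
Joint ranges: [-3, 3], [-0.9, 2.11], [0.09, 2.58], [-1.31, 4.45], [0.11, 2.69], [-2.54, 2.54]. Speed limits (rad/s): [2.39, 2.39, 3.01, 3.14, 3.14, 3.14].

### API

Orientations are given as a rotation vector (axis times angle).
In Python, from workcell import get_obs, get_image, close_job, pinch_z gives the robot as it stands.
- The arm moves only by the tool jog_arm, never from a script. Its argument "commands" is a list of rows, each a list of 3 entries, a list of its own where there are three numbers: the gripper command: -1 is shut, 1 is fully open, values between are in proportion, then the shift along the tool's x, y, z as a fraction of full scale, then the turn, a rotation vector about the tool's x, y, z as a fraction of full scale. In form: [[gripper, [tx, ty, tz], [rx, ry, rz]], ...]. A call has 1 to 10 rows; each row shifts and turns the commanded pose from where the row before left it, along the tool's axes as they then stand; what a row does not reach is not made up. Full scale, the value 1, is 0.1 m for a shift and 45 degrees for a turn. A row lasts 1/10 s, in which the tool goes at most 50 mm and 8.59 degrees, less where a joint would pass 70% of its speed; a pose out of reach is approached as far as the arm can. A call with a number of a shift or a turn outside -1 to 1 is refused whole. A call with a gripper value outside its range is refused whole. The fingers move at their own pace and stop on an object; the grip force is fixed at half the most. Time passes only in rows, so rows that do not move let the fingers close. It gives the time, the measured TCP pose, the force, the opening and the grip force at its end, in the units of the state.
- get_obs(): the state, without advancing time (a new reading comes with each control period).
- get_image(name): name is "scene" or "side" or "wrist"; returns a dict with "image" (420x560x3 uint8, blue, green, red), "z_map" (420x560 float32, mm along the optical axis (not along the pixel's ray), 0 where there is no reading), "intrinsics" (3x3 intrinsics, pixels), "eye" and "orientation" of the camera in the world; the wrist camera has in their place "mount" (4x4, takes a point from camera to tool coordinates, whose origin is the TCP and whose axes are the flange's). Camera axes: x right, y down, z forward; pixel columns grow to the right and rows downward; lengths in mm; the calibration is good to about 2 mm. A picture is of the moment at which its call begins: read the wrist's pose just before it.
- close_job(): hands the job in; it is judged then, once.
The state is a dict: "t": time; "qpos": joint angles; "qvel": joint speeds; "joint_torque": joint torques, N m; "ee_pos": TCP position; "orientation": TCP orientation; "ft_force": force on the tool from outside, world axes, zero at the start; "moment": the same for the moment, N m; "width": finger opening in mm; "grasp_force": force on a finger pad.
Only numpy, scipy, OpenCV 4.12 (cv2) and the standard library are available. Lean on these libraries where they do the work, as an engineer would, in place of code of your own. Each camera call takes 0.05 s, during which the arm holds its last target. There are 200 camera calls.

### The job

Take the slotted key out of its stand and with it turn the cover screw at the hose-stub end of the gas filter box counter-clockwise (seen from above) all the way to its stop. Then lift the key, carry it over the bow handle on the cover and stop with it upright about one centimetre above the other screw, centred on it, its slot lined up with that screw's bar and not touching it, ready to undo it once the line has been vented. Finish there while still holding the key; do not touch the second screw or the bow handle, keep the fingers off the box, and leave the bottle and the crucible where they stand.

Things in the scene. Friction and masses are not known exactly. Their poses are not given: they have to be found in the camera images.
- key_grip (a point): Centre of the handle of the loose slotted key (0.1 kg) standing upright in its stand. The handle is a grey block 30 mm (x) by 14 mm (y), 40 mm high, its top 20 mm above this point; grasp it across the 14 mm (y). z up along the key. Below it a 10 mm thick shaft and a round steel socket 25 mm across, the mouth of whose slot is 72 mm below this point.
- key_tip (a point): Centre of the mouth (lowest end) of the key's slot, 72 mm below key_grip on the key's axis; same axes. The slot runs along x, is 9 mm wide and 10 mm deep, open at both ends, between two tines 18 mm long and 5 mm thick. A half turn of the key makes no difference.
- key: The same loose key; origin at the centre of its mouth, like key_tip. 92 mm tall.
- key_stand: Fixed grey block 56 x 56 x 22 mm with a round blind hole 31 mm across and 16 mm deep in the middle, in which the key stands; origin under its centre on the bench.
- filter_box: Fixed flat white box with an aluminium cover, 94 mm (its x) by 214 mm (its y), cover top 38 mm above the bench; origin under its centre on the bench. A brass hose stub sticks out 36 mm from its -y end face. Two cover screws stand on the cover at y = -75 mm (stub end) and y = +75 mm, the bow handle across the middle.
- bow_handle: Fixed steel bow handle across the middle of the cover, a bar 10 mm thick spanning 78 mm along the box's x and rising 50 mm above the cover (88 mm above the bench). Origin on the cover's top at the middle of the box.
- screw_a_top (a point): Centre of the top of the screw at the hose-stub end: a round disc 26 mm across and 2 mm high on the cover, with an upright bar on it 18 mm long, 4 mm thick and 8 mm high. This point is the middle of the bar's upper edge, 10 mm above the cover. Axes turn with the screw: x along the bar, z up.
- screw_a (a joint): Angle of the screw at the hose-stub end, rad: starts between 0 and 0.2, grows as the screw turns counter-clockwise seen from above, to its stop at 1.05. At 0 the bar lies along the box's x. It stays where it is left; turning takes about 0.06 N m. The slot is 5 mm wider than the bar: the key, centred on the bar, turns about 0.3 rad before it moves the screw.
- screw_b: The other screw, same shape, at the end without the stub. Origin on the screw's axis at the cover's top; the bar's upper edge is 10 mm above the origin. x along the bar, z up; the bar may stand at any angle up to 0.4 rad from the box's x. Not to be touched.
- trap_bottle: Loose square white bottle, 44 x 44 x 84 mm, standing between the stand and the box; origin under its centre. Leave it alone.
- crucible: Loose small ceramic crucible, 38 mm across and 30 mm high, near the bottle; origin under its centre. Leave it alone.
Not all that is in view belongs to the job. Leave any blue look-alike of the key alone.

How it is judged:
By the outcome, as a careful person would: the job done as asked, in the order asked, and still so for the second after the job is handed in, while the arm keeps its last pose, push and grip.
It also fails if it takes over 48 s, if anything falls off the work surface, if the arm or the gripper's body presses on something with over 40 N, if the wrist force passes 120 N, or if a joint passes its speed limit or range.

## Working session

There is one attempt and no reset: what is moved stays moved. The work goes in short steps, Python scripts to look and compute and a tool call to move; the robot and the scene stay as the last step left them, time stands still between calls to the robot, and variables do not carry over. Pictures are saved under pics/ and viewed, at most 10 in all, crops included, and the job is handed in when it is done.

Besides the shell and the picture viewer there is one more tool, called after "Request:" in YAML: its name, and indented under it one key for each argument. jog_arm: Moves the arm, as the interface text tells. Its arguments: {"type":"object","properties":{"commands":{"type":"array","items":{"type":"array"}}},"required":["commands"]}

```bash
mkdir -p pics; ls; cat > h.py <<'E'
import numpy as np,cv2
from scipy.spatial.transform import Rotation as R
from workcell import *
def cam(n):
    o=get_obs(); d=get_image(n)
    if n=='wrist':
        T=np.eye(4);T[:3,:3]=R.from_rotvec(o['orientation']).as_matrix();T[:3,3]=o['ee_pos'];M=T@np.array(d['mount'])
    else:
        M=np.eye(4);q=np.array(d['orientation'],float)
        M[:3,:3]=q if q.shape==(3,3) else R.from_rotvec(q).as_matrix();M[:3,3]=d['eye']
    return d,M
def cloud(d,M):
    z=d['z_map'].astype(float);K=d['intrinsics'];v,u=np.mgrid[:z.shape[0],:z.shape[1]]
    P=np.stack([(u-K[0][2])/K[0][0]*z,(v-K[1][2])/K[1][1]*z,z],-1)@M[:3,:3].T+M[:3,3]
    P[z==0]=np.nan;return P
def ray(d,M,u,v,h):
    K=d['intrinsics'];r=M[:3,:3]@np.array([(u-K[0][2])/K[0][0],(v-K[1][2])/K[1][1],1]);return M[:3,3]+r*(h-M[2,3])/r[2]
E
python3 - <<'E'
from h import *
o=get_obs();print(o['t'],o['ee_pos'],o['orientation'],o['width'],pinch_z if not callable(pinch_z) else pinch_z())
for n in['scene','side','wrist']:
    d,M=cam(n);print(n,M.round(3).tolist());cv2.imwrite(f'pics/{n}0.png',d['image']);np.save(n+'.npy',cloud(d,M))
    if n=='wrist':print(d['mount'])
E
```

```text
pics
0.0 [267.54612539 564.22460712 221.9102593 ] [-6.89784609e-01 -3.06456229e+00  2.35655008e-03] 87.80565893893174 18.700000000000003
scene [[0.593, -0.566, 0.573, 8.419], [-0.805, -0.408, 0.43, -457.98], [-0.009, -0.717, -0.697, 714.057], [0.0, 0.0, 0.0, 1.0]]
side [[0.958, -0.184, 0.218, 218.205], [-0.286, -0.621, 0.73, -1097.884], [0.001, -0.762, -0.648, 985.255], [0.0, 0.0, 0.0, 1.0]]
wrist [[0.428, 0.872, 0.238, 201.276], [0.904, -0.413, -0.115, 594.967], [-0.002, 0.264, -0.964, 383.444], [0.0, 0.0, 0.0, 1.0]]
[[ 9.41328534e-06 -9.64393635e-01 -2.64471011e-01  7.30505470e+01]
 [ 9.99999856e-01  1.50765351e-04 -5.14173028e-04 -9.05634852e-01]
 [ 5.35738261e-04 -2.64470969e-01  9.64393498e-01 -1.61456824e+02]
 [ 0.00000000e+00  0.00000000e+00  0.00000000e+00  1.00000000e+00]]
```

View pics/scene0.png

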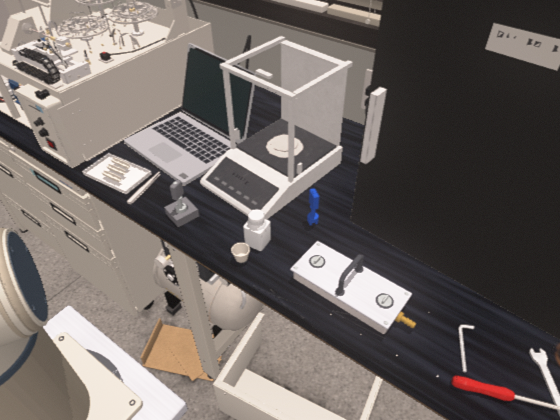

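View pics/wrist0.png

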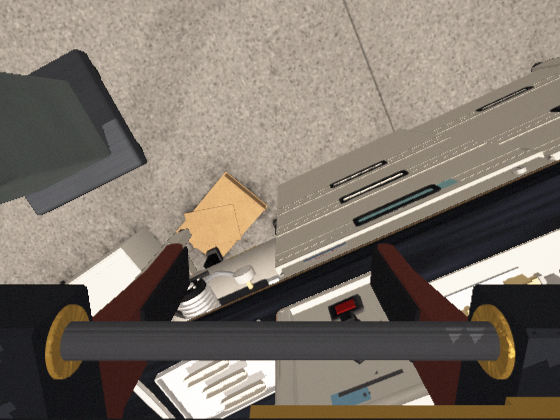

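The scene view shows the grey key at (178,190) in its stand at (181,211). The blue look-alike is at (313,205), the bottle at (257,230) and the crucible at (240,253). The box is at (350,285), with the stub at (406,320), screw A at (384,300) and screw B at (317,261). I take the grey key because it stands in the stand. Next I confirm with a crop and measure from the depth maps.

```bash
python3 - <<'E'
from h import *
P=np.load('scene.npy');S=np.load('side.npy')
im=cv2.imread('pics/scene0.png');si=cv2.imread('pics/side0.png')
c=cv2.resize(im[165:345,150:430],None,fx=2.8,fy=2.8,interpolation=cv2.INTER_CUBIC);cv2.imwrite('pics/crop1.png',c)
for (u,v) in [(178,184),(178,192),(181,212),(313,193),(257,215),(258,235),(240,247),(384,300),(317,261),(350,272),(406,321)]:print((u,v),P[v,u].round(1))
# box top: white/alu points z 30..45
for nm,Q in(('scene',P),('side',S)):
    b=(abs(Q[...,2]-38)<4)&(Q[...,0]>400)&(Q[...,1]<200)
    n,l,st,ce=cv2.connectedComponentsWithStats(b.astype(np.uint8));k=1+st[1:,4].argmax();pts=Q[l==k]
    print(nm,st[k],cv2.minAreaRect(pts[:,:2].astype(np.float32)),np.median(pts[:,2]))
    # key handle and stand
    m=(Q[...,2]>55)&(Q[...,2]<105)
    n,l,st,ce=cv2.connectedComponentsWithStats(m.astype(np.uint8))
    for k in range(1,n):
        if 8<st[k,4]<3000:
            p=Q[l==k];print(st[k],p.min(0).round(),p.max(0).round(),np.median(p,0).round(1))
E
```

```text
(178, 184) [458.3 153.6  94.2]
(178, 192) [451.9 151.2  76.7]
(181, 212) [445.7 148.5  21.7]
(313, 193) [ 606.  -100.8   93.6]
(257, 215) [491.1 -39.6  84.6]
(258, 235) [472.  -55.5  51.2]
(240, 247) [445.1 -26.7  19.2]
(384, 300) [ 482.6 -336.7   47.7]
(317, 261) [ 493.9 -186.4   39.2]
(350, 272) [ 509.  -252.6   38.3]
(406, 321) [ 483.7 -384.2   21.6]
scene [ 290  241  121   89 4305] ((490.08636474609375, -260.30133056640625), (214.29629516601562, 96.11099243164062), 88.0445327758789) 38.14168308941089
[212  39  31  20 355] [1045.  464.   55.] [1058.  599.  105.] [1051.1  540.    83.5]
[242  54  39  22 488] [1004.  310.   55.] [1057.  470.  104.] [1050.5  375.2   78.4]
[  3  79  16  14 100] [495. 867.  55.] [ 523. 1002.   93.] [502.4 911.6  82.3]
[344  82  24  33 373] [980. -26.  55.] [1056.   81.  105.] [1049.7   42.2   81.9]
[  0  90  15  17 129] [440. 828.  56.] [458. 855. 105.] [446.4 835.9  79.7]
[232 107  18  26 304] [738. 198.  55.] [761. 257. 105.] [750.3 222.5  82.5]
[169 179  15  22 216] [437. 148.  56.] [468. 167. 102.] [449.6 153.2  83.8]
[309 188  10  22 167] [ 597. -1
[... 1012 characters left out ...]
0  95  18  34 155] [755. 275.  63.] [797. 508. 105.] [770.1 387.8  93.3]
[324 133  12  21 148] [739. 193.  55.] [760. 268. 105.] [749.  220.3  79.7]
[309 147   4   7  21] [663. 156.  86.] [675. 176. 105.] [668.8 164.1  96.3]
[ 285  150   61   58 2118] [564. -44.  55.] [752. 175. 105.] [642.   57.5  69. ]
[234 163  11  15 140] [437. 143.  55.] [467. 164. 102.] [451.5 151.3  82.8]
[261 204  19  19 225] [468. -64.  55.] [512. -21.  86.] [487.3 -46.8  73.7]
[318 209   8  18 107] [ 597. -118.   56.] [623. -90.  95.] [ 606.7 -109.4   82.1]
[ 43 226  63  37 935] [-66. -75.  55.] [ 69.   8. 105.] [ 10.5 -60.5  80.6]
[280 263  32  17 188] [ 452. -271.   56.] [ 528. -257.   91.] [ 489.2 -264.8   82.7]
```

View pics/crop1.png

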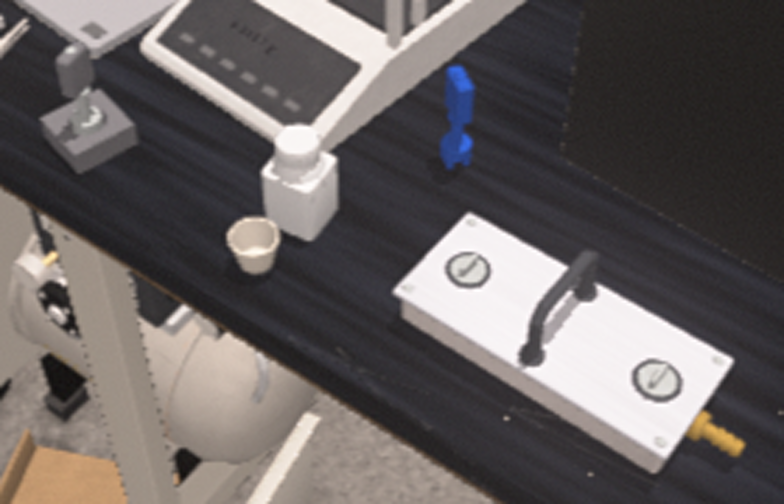

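View pics/side0.png

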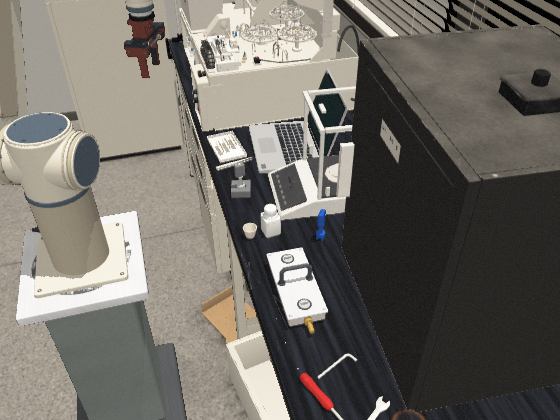

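Crop and side view confirm it: the grey key at crop (75,70) stands in the stand at crop (88,130), and the blue one at crop (457,115) stands free behind the bottle. I leave the blue one alone. The stub end (screw A) is the end farther from the key. Next I plan the approach above the key.

```bash
cat >> h.py <<'E'
def plan(p,yaw,n,g):
    """rows to bring tool (pointing down) to TCP p, tool-x yaw deg"""
    o=get_obs();Rm=R.from_rotvec(o['orientation']).as_matrix();p0=np.array(o['ee_pos'])
    y0=np.degrees(np.arctan2(Rm[1,0],Rm[0,0]));dy=(yaw-y0+180)%360-180
    print('from',p0.round(1),'yaw',round(y0,1),'tilt',Rm[:,2].round(4),'dyaw',round(dy,1))
    d=(np.array(p,float)-p0)/n;rows=[]
    for i in range(n):
        a=np.radians(y0+dy*i/n);X=np.array([np.cos(a),np.sin(a),0]);Y=np.array([np.sin(a),-np.cos(a),0])
        rows.append([g,[round(d@X/100,3),round(d@Y/100,3),round(-d[2]/100,3)],[0,0,round(-dy/n/45,4)]])
    print(rows)
E
python3 - <<'E'
from h import *
P=np.load('scene.npy');S=np.load('side.npy')
for Q in(P,S):
    m=(Q[...,2]>110)&(Q[...,2]<400)&(Q[...,0]>380)&(Q[...,0]<760)&(Q[...,1]<260)&(Q[...,1]>-500)
    q=Q[m];
    for a in range(-500,260,60):
        s=q[(q[:,1]>=a)&(q[:,1]<a+60)]
        if len(s)>5:print(a,np.percentile(s[:,0],1).round(),s[:,2].min().round(),s[:,2].max().round())
plan((452,154,200),0,20,1)
E
```

```text
-500 607.0 110.0 400.0
-440 612.0 110.0 400.0
-380 617.0 110.0 400.0
-320 622.0 110.0 400.0
-260 604.0 110.0 400.0
-200 604.0 110.0 400.0
-80 623.0 110.0 293.0
-20 623.0 115.0 293.0
40 629.0 280.0 297.0
100 636.0 113.0 293.0
160 642.0 110.0 293.0
220 758.0 110.0 122.0
-500 607.0 110.0 400.0
-440 612.0 110.0 400.0
-380 617.0 111.0 400.0
-320 623.0 111.0 400.0
-260 604.0 111.0 400.0
-200 604.0 115.0 400.0
-80 622.0 110.0 293.0
-20 623.0 153.0 293.0
40 629.0 279.0 296.0
100 636.0 113.0 294.0
160 642.0 111.0 292.0
from [267.6 564.4 222.1] yaw 154.6 tilt [-5.0e-04 -1.1e-03 -1.0e+00] dyaw -154.6
[[1, [np.float64(-0.171), np.float64(-0.146), np.float64(0.011)], [0, 0, np.float64(0.1718)]], [1, [np.float64(-0.189), np.float64(-0.122), np.float64(0.011)], [0, 0, np.float64(0.1718)]], [1, [np.float64(-0.204), np.float64(-0.095), np.float64(0.011)], [0, 0, np.float64(0.1718)]], [1, [np.float64(-0.215), np.float64(-0.067), np.float64(0.011)], [0, 0, np.float64(0.1718)]], [1, [np.float64(-0.222), np.float64(-0.037), np.float64(0.011)], [0, 0, np.float64(0.1718)]], [1, [np.float64(-0.225), np.floa
[... 657 characters left out ...]
8), np.float64(0.011)], [0, 0, np.float64(0.1718)]], [1, [np.float64(-0.112), np.float64(0.195), np.float64(0.011)], [0, 0, np.float64(0.1718)]], [1, [np.float64(-0.085), np.float64(0.208), np.float64(0.011)], [0, 0, np.float64(0.1718)]], [1, [np.float64(-0.056), np.float64(0.218), np.float64(0.011)], [0, 0, np.float64(0.1718)]], [1, [np.float64(-0.026), np.float64(0.223), np.float64(0.011)], [0, 0, np.float64(0.1718)]], [1, [np.float64(0.004), np.float64(0.225), np.float64(0.011)], [0, 0, np.float64(0.1718)]], [1, [np.float64(0.034), np.float64(0.222), np.float64(0.011)], [0, 0, np.float64(0.1718)]], [1, [np.float64(0.064), np.float64(0.216), np.float64(0.011)], [0, 0, np.float64(0.1718)]]]
```

Request:
jog_arm:
  commands:
    - [1,[-0.17,-0.15,0.01],[0,0,0.172]]
    - [1,[-0.19,-0.12,0.01],[0,0,0.172]]
    - [1,[-0.2,-0.1,0.01],[0,0,0.172]]
    - [1,[-0.21,-0.07,0.01],[0,0,0.172]]
    - [1,[-0.22,-0.04,0.01],[0,0,0.172]]
    - [1,[-0.22,-0.01,0.01],[0,0,0.172]]
    - [1,[-0.22,0.02,0.01],[0,0,0.172]]
    - [1,[-0.22,0.05,0.01],[0,0,0.172]]
    - [1,[-0.21,0.08,0.01],[0,0,0.172]]
    - [1,[-0.2,0.11,0.01],[0,0,0.172]]

```text
t: 1.15
ee_pos: [356.9, 358.2, 212.5]
orientation: [2.46, 1.954, -0.001]
ft_force: [0.6, 0.5, -0.3]
width: 87.7
grasp_force: 0.0
```

Request:
jog_arm:
  commands:
    - [1,[-0.18,0.13,0.01],[0,0,0.172]]
    - [1,[-0.16,0.16,0.01],[0,0,0.172]]
    - [1,[-0.14,0.18,0.01],[0,0,0.172]]
    - [1,[-0.11,0.2,0.01],[0,0,0.172]]
    - [1,[-0.08,0.21,0.01],[0,0,0.172]]
    - [1,[-0.06,0.22,0.01],[0,0,0.172]]
    - [1,[-0.03,0.22,0.01],[0,0,0.172]]
    - [1,[0,0.22,0.01],[0,0,0.172]]
    - [1,[0.03,0.22,0.01],[0,0,0.172]]
    - [1,[0.06,0.22,0.01],[0,0,0.172]]

```text
t: 2.15
ee_pos: [447.4, 152.4, 202.5]
orientation: [3.141, -0.013, -0.0]
ft_force: [0.6, 1.4, -0.1]
width: 87.5
grasp_force: 0.0
```

Request:
jog_arm:
  commands:
    - [1,[0,0,0],[0,0,0]]
    - [1,[0,0,0],[0,0,0]]

```text
t: 2.35
ee_pos: [447.1, 153.2, 202.6]
orientation: [-3.141, 0.003, 0.001]
ft_force: [0.1, -0.3, -0.0]
width: 87.9
grasp_force: 0.0
```

```bash
python3 - <<'E'
from h import *
o=get_obs();print(o['t'],o['ee_pos'],R.from_rotvec(o['orientation']).as_matrix().round(3).tolist(),o['ft_force'])
d,M=cam('wrist');cv2.imwrite('pics/w1.png',d['image']);P=cloud(d,M)
m=(P[...,2]>88)&(P[...,2]<108)&(abs(P[...,0]-452)<40)&(abs(P[...,1]-154)<40)
p=P[m];print(len(p),p.min(0),p.max(0),cv2.minAreaRect(p[:,:2].astype(np.float32)),np.median(p[:,2]))
m=(P[...,2]>15)&(P[...,2]<28)&(abs(P[...,0]-452)<50)&(abs(P[...,1]-154)<50)
p=P[m];print(len(p),cv2.minAreaRect(p[:,:2].astype(np.float32)))
E
```

```text
2.35 [447.1350412  153.19737768 202.56538525] [[1.0, -0.002, -0.0], [-0.002, -1.0, 0.0], [-0.0, -0.0, -1.0]] [ 0.08774981 -0.29740854 -0.00576143]
692 [437.49816665 147.6529816   88.09779711] [467.38990186 164.4755917   99.58208486] ((452.3520202636719, 156.2880096435547), (29.826570510864258, 14.00489330291748), 9.851663589477539) 96.76462177960087
2514 ((452.04754638671875, 156.2560577392578), (56.07560348510742, 56.310760498046875), 75.59754180908203)
```

View pics/w1.png

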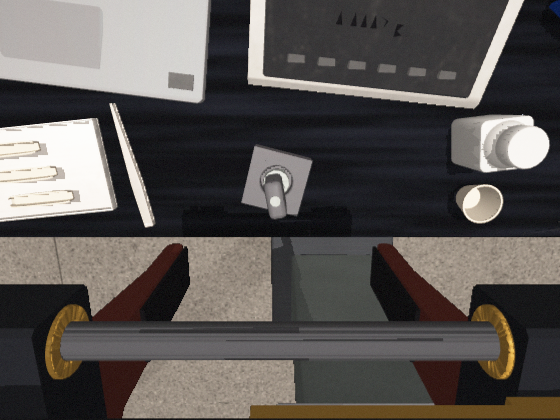

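The wrist view shows the key handle at (275,197) in its stand at (277,180), clear of everything, with the bottle at (500,145) and the crucible at (479,203).

```bash
python3 - <<'E'
from h import *
d,M=cam('wrist');P=cloud(d,M)
m=(P[...,2]>94)&(P[...,2]<104)&(abs(P[...,0]-452)<40)&(abs(P[...,1]-154)<40)
p=P[m][:,:2];print(len(p),cv2.minAreaRect(p.astype(np.float32)));c=p-p.mean(0);w,v=np.linalg.eigh(c.T@c);print(p.mean(0),np.degrees(np.arctan2(v[1,1],v[0,1])))
plan((452.5,156,140),9,1,1)
E
```

```text
633 ((452.21258544921875, 156.29672241210938), (29.14075469970703, 13.658740043640137), 9.29039192199707)
[452.90662686 156.28575443] -170.37195475601334
from [446.9 153.9 202.6] yaw -0.0 tilt [-3.e-04  1.e-04 -1.e+00] dyaw 9.0
[[1, [np.float64(0.056), np.float64(-0.021), np.float64(0.626)], [0, 0, np.float64(-0.2006)]]]
```

Request:
jog_arm:
  commands:
    - [1,[0.054,-0.023,0],[0,0,-0.1]]
    - [1,[0,0,0.2],[0,0,-0.11]]
    - [1,[0,0,0.3],[0,0,0]]
    - [1,[0,0,0.3],[0,0,0]]
    - [1,[0,0,0.3],[0,0,0]]
    - [1,[0,0,0.2],[0,0,0]]
    - [1,[0,0,0.1],[0,0,0]]
    - [1,[0,0,0],[0,0,0]]
    - [1,[0,0,0],[0,0,0]]

```text
t: 3.35
ee_pos: [453.0, 156.1, 63.2]
orientation: [-3.131, -0.256, -0.001]
ft_force: [0.1, 0.3, 0.1]
width: 87.5
grasp_force: 0.0
```

Request:
jog_arm:
  commands:
    - [-1,[0,0,0],[0,0,0]]
    - [-1,[0,0,0],[0,0,0]]
    - [-1,[0,0,0],[0,0,0]]
    - [-1,[0,0,0],[0,0,0]]
    - [-1,[0,0,0],[0,0,0]]
    - [-1,[0,0,0],[0,0,0]]
    - [-1,[0,0,0],[0,0,0]]
    - [-1,[0,0,0],[0,0,0]]

```text
t: 4.15
ee_pos: [452.7, 155.5, 62.6]
orientation: [3.131, 0.254, -0.0]
ft_force: [0.3, 0.3, -0.0]
width: 27.5
grasp_force: 0.0
```

Request:
jog_arm:
  commands:
    - [-1,[0,0,0],[0,0,0]]
    - [-1,[0,0,0],[0,0,0]]
    - [-1,[0,0,0],[0,0,0]]
    - [-1,[0,0,0],[0,0,0]]
    - [-1,[0,0,0],[0,0,0]]

```text
t: 4.65
ee_pos: [452.6, 155.6, 62.6]
orientation: [3.131, 0.254, -0.0]
ft_force: [-0.7, -0.4, -0.2]
width: 13.8
grasp_force: 30.0
```

Request:
jog_arm:
  commands:
    - [-1,[0,0,-0.05],[0,0,0]]
    - [-1,[0,0,-0.1],[0,0,0]]
    - [-1,[0,0,-0.2],[0,0,0]]
    - [-1,[0,0,-0.3],[0,0,0]]
    - [-1,[0,0,-0.3],[0,0,0]]
    - [-1,[0,0,-0.3],[0,0,0]]
    - [-1,[0,0,-0.1],[0,0,0]]
    - [-1,[0,0,0],[0,0,0]]

```text
t: 5.45
ee_pos: [453.6, 155.9, 199.3]
orientation: [-3.13, -0.254, -0.006]
ft_force: [0.5, 0.3, -2.0]
width: 13.9
grasp_force: 30.0
```

```bash
python3 - <<'E'
from h import *
o=get_obs();print(o['t'],o['ee_pos'],o['width'],o['grasp_force'],o['ft_force'],o['moment'])
d,M=cam('wrist');cv2.imwrite('pics/w2.png',d['image'])
plan((487.5,-305,200),-2,14,-1)
E
```

```text
5.45 [453.62431565 155.89272766 199.32911959] 13.944254855492382 29.99985247850418 [ 0.46136123  0.33436511 -2.04193916] [ 0.00186113  0.15829373 -0.0522977 ]
from [452.7 155.6 197.9] yaw 9.3 tilt [ 1.1e-03  3.0e-04 -1.0e+00] dyaw -11.3
[[-1, [np.float64(-0.028), np.float64(0.329), np.float64(-0.002)], [0, 0, np.float64(0.0179)]], [-1, [np.float64(-0.024), np.float64(0.329), np.float64(-0.002)], [0, 0, np.float64(0.0179)]], [-1, [np.float64(-0.019), np.float64(0.329), np.float64(-0.002)], [0, 0, np.float64(0.0179)]], [-1, [np.float64(-0.015), np.float64(0.33), np.float64(-0.002)], [0, 0, np.float64(0.0179)]], [-1, [np.float64(-0.01), np.float64(0.33), np.float64(-0.002)], [0, 0, np.float64(0.0179)]], [-1, [np.float64(-0.005), np.float64(0.33), np.float64(-0.002)], [0, 0, np.float64(0.0179)]], [-1, [np.float64(-0.001), np.float64(0.33), np.float64(-0.002)], [0, 0, np.float64(0.0179)]], [-1, [np.float64(0.004), np.float64(0.33), np.float64(-0.002)], [0, 0, np.float64(0.0179)]], [-1, [np.float64(0.009), np.float64(0.33), np.float64(-0.002)], [0, 0, np.float64(0.0179)]], [-1, [np.float64(0.013), np.float64(0.33), np.float64(-0.002)], [0, 0, np.float64(0.0179)]], [-1, [np.float64(0.018), np.float64(0.329), np.float64(-0.002)], [0, 0, np.float64(0.0179)]], [-1, [np.float64(0.022), np.float64(0.329), np.float64(-0.002)], [0, 0, np.float64(0.0179)]], [-1, [np.float64(0.027), np.float64(0.329), np.float64(-0.002)], [0, 0, np.float64(0.0179)]], [-1, [np.float64(0.032), np.float64(0.328), np.float64(-0.002)], [0, 0, np.float64(0.0179)]]]
```

Request:
jog_arm:
  commands:
    - [-1,[-0.02,0.34,0],[0,0,0.025]]
    - [-1,[-0.01,0.34,0],[0,0,0.025]]
    - [-1,[0,0.34,0],[0,0,0.025]]
    - [-1,[0,0.34,0],[0,0,0.025]]
    - [-1,[0.01,0.34,0],[0,0,0.025]]
    - [-1,[0.02,0.34,0],[0,0,0.025]]
    - [-1,[0.02,0.34,0],[0,0,0.025]]
    - [-1,[0.03,0.34,0],[0,0,0.025]]
    - [-1,[0.04,0.34,0],[0,0,0.025]]
    - [-1,[0.04,0.34,0],[0,0,0.025]]

```text
t: 6.5
ee_pos: [489.5, -184.1, 195.5]
orientation: [-3.14, 0.055, 0.005]
ft_force: [0.5, 0.9, -0.3]
width: 13.7
grasp_force: 30.0
```

Request:
jog_arm:
  commands:
    - [-1,[0.02,0,0],[0,0,0]]
    - [-1,[0,0,0],[0,0,0]]
    - [-1,[0,0,0],[0,0,0]]
    - [-1,[0,0,0],[0,0,0]]

```text
t: 6.9
ee_pos: [492.2, -181.9, 197.1]
orientation: [-3.141, 0.052, 0.002]
ft_force: [0.2, 0.4, -1.8]
width: 13.4
grasp_force: 30.0
```

```bash
python3 - <<'E'
from h import *
o=get_obs();print(o['t'],o['ee_pos'],o['orientation'],o['width'],o['ft_force'],o['moment'])
d,M=cam('wrist');cv2.imwrite('pics/w3.png',d['image']);P=cloud(d,M);np.save('w3.npy',P);np.save('w3M.npy',M);print(d['intrinsics'])
E
```

```text
6.9 [ 492.18222993 -181.93962432  197.07471244] [-3.14053487e+00  5.18167980e-02  2.00331167e-03] 13.368663943247975 [ 0.22438402  0.38132478 -1.81973344] [0.00209944 0.16811684 0.02694272]
[[364.44429918   0.         279.62242631]
 [  0.         364.44429918 209.72147649]
 [  0.           0.           1.        ]]
```

View pics/w3.png

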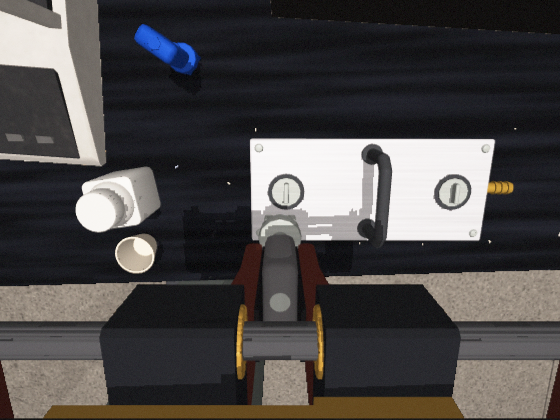

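The view shows screw B at (286,191) and screw A at (453,191), with the bow handle between them at (378,195). The stub is at (500,187), and the key's socket hangs at (280,230).

```bash
cat >> h.py <<'E'
def bar(P,c,r=16):
    m=(np.hypot(P[...,0]-c[0],P[...,1]-c[1])<r)
    m0=m&(P[...,2]<45)&(P[...,2]>36.5); zc=np.median(P[m0][:,2])
    b=m&(P[...,2]>zc+5.5)&(P[...,2]<zc+12)
    p=P[b];q=p[:,:2].astype(np.float32);(cc,s,a)=cv2.minAreaRect(q)
    k=q-q.mean(0);w,v=np.linalg.eigh(k.T@k);an=(np.degrees(np.arctan2(v[1,1],v[0,1]))+90)%180-90
    print('bar n',len(p),'zmed',zc.round(1),p[:,2].max().round(1),'mean',q.mean(0).round(1),'rect',np.round(cc,1),np.round(s,1),round(a,1),'pca',an.round(1))
def disc(d,M,P,c,h=40):
    """dark ring / disc outline: ray onto plane h"""
    g=cv2.cvtColor(d['image'],cv2.COLOR_BGR2GRAY) if isinstance(d,dict) else d
    m=((g<170)&(np.hypot(P[...,0]-c[0],P[...,1]-c[1])<22)&(P[...,2]>34)&(P[...,2]<52)).astype(np.uint8)
    n,l,st,ce=cv2.connectedComponentsWithStats(m);k=1+st[1:,4].argmax()
    cs,_=cv2.findContours((l==k).astype(np.uint8),cv2.RETR_EXTERNAL,cv2.CHAIN_APPROX_NONE);e=cv2.fitEllipse(max(cs,key=len))
    print('disc px',np.round(e[0],1),np.round(e[1],1));return e
E
python3 - <<'E'
from h import *
P=np.load('w3.npy');M=np.load('w3M.npy');im=cv2.imread('pics/w3.png')
K=np.array([[364.444,0,279.62],[0,364.444,209.72],[0,0,1]]);d={'image':im,'intrinsics':K}
for c in[(492.5,-186.5),(487.5,-336.5)]:
    bar(P,c);e=disc(d,M,P,c);print(ray(d,M,*e[0],40))
m=(abs(P[...,2]-38)<3)&(P[...,0]>420)&(P[...,0]<560)&(P[...,1]<-130)
n,l,st,ce=cv2.connectedComponentsWithStats(m.astype(np.uint8));k=1+st[1:,4].argmax();print('box',cv2.minAreaRect(P[l==k][:,:2].astype(np.float32)),np.median(P[l==k][:,2]))
# key socket points
m=(P[...,2]>135)&(P[...,2]<165)&(np.hypot(P[...,0]-492,P[...,1]+182)<25);p=P[m];print('socket',len(p),p.min(0).round(1),p.max(0).round(1))
u=np.argwhere(m);print(u.min(0),u.max(0))
E
```

```text
bar n 89 zmed 39.0 48.6 mean [ 492.8 -187.9] rect [ 492.3 -188.1] [ 3.5 17.8] 88.2 pca -3.0
disc px [285.4 193.2] [34.9 40. ]
[ 490.85069861 -187.66419619   40.        ]
bar n 108 zmed 39.0 48.4 mean [ 487.2 -337. ] rect [ 487.2 -337.2] [ 4.4 17.4] 88.4 pca -1.0
disc px [452.1 191.6] [33.7 38. ]
[ 487.34159011 -336.64723962   40.        ]
box ((489.8687744140625, -262.7615966796875), (213.90150451660156, 93.44730377197266), 88.04573059082031) 37.479028604398934
socket 880 [ 487.1 -194.8  142. ] [ 504.4 -170.2  165. ]
[214 258] [246 301]
```

Request:
jog_arm:
  commands:
    - [-1,[0,0.2,0],[0,0,0]]
    - [-1,[0,0.35,0],[0,0,0]]
    - [-1,[0,0.4,0],[0,0,0]]
    - [-1,[0,0.35,0],[0,0,0]]
    - [-1,[0,0.2,0],[0,0,0]]
    - [-1,[0,0.05,0.1],[0,0,0]]
    - [-1,[0,0,0.2],[0,0,0]]
    - [-1,[0,0,0.2],[0,0,0]]
    - [-1,[0,0,0.1],[0,0,0]]
    - [-1,[0,0,0],[0,0,0]]

```text
t: 7.95
ee_pos: [486.4, -336.1, 135.8]
orientation: [-3.139, 0.052, 0.005]
ft_force: [-0.4, 0.3, -0.5]
width: 14.4
grasp_force: 30.0
```

Request:
jog_arm:
  commands:
    - [-1,[0,0,0],[0,0,0]]
    - [-1,[0,0,0],[0,0,0]]

```text
t: 8.15
ee_pos: [488.0, -338.1, 138.6]
orientation: [3.14, -0.053, 0.002]
ft_force: [-0.1, -0.6, 0.1]
width: 14.3
grasp_force: 30.0
```

```bash
cat > look.py <<'E'
from h import *
import sys
c=eval(sys.argv[1])
o=get_obs();p=np.array(o['ee_pos']);Rm=R.from_rotvec(o['orientation']).as_matrix();print(o['t'],p.round(2),'yaw',np.degrees(np.arctan2(Rm[1,0],Rm[0,0])).round(2),'tool z',Rm[:,2].round(4),o['ft_force'].round(2),o['moment'].round(3),'j',np.round(o['qpos'],2))
d,M=cam('wrist');P=cloud(d,M);cv2.imwrite('pics/%s.png'%sys.argv[2],d['image'])
try: bar(P,c)
except Exception as e: print('bar',e)
t=p[2]-56.6
m=(P[...,2]>t-3)&(P[...,2]<t+20)&(np.hypot(P[...,0]-p[0],P[...,1]-p[1])<22);q=P[m];print('socket',len(q),q.min(0).round(1),q.max(0).round(1),'ctr',q[:,0].max()-12.5,(q[:,1].max()+q[:,1].min())/2)
E
python3 look.py '(487.2,-337)' w4
```

```text
8.15 [ 487.99 -338.08  138.58] yaw -1.95 tool z [ 1.2e-03 -8.0e-04 -1.0e+00] [-0.11 -0.59  0.12] [-0.063  0.143 -0.011] j [-0.63  0.48  1.76  0.    0.9   0.98]
bar n 67 zmed 38.9 48.6 mean [ 491.5 -337.8] rect [ 491.3 -338. ] [3.6 9.2] 89.2 pca -1.9
socket 233 [ 484.2 -350.9   81.8] [ 500.3 -326.5  102. ] ctr 487.7615515763989 -338.72455709300704
```

View pics/w4.png

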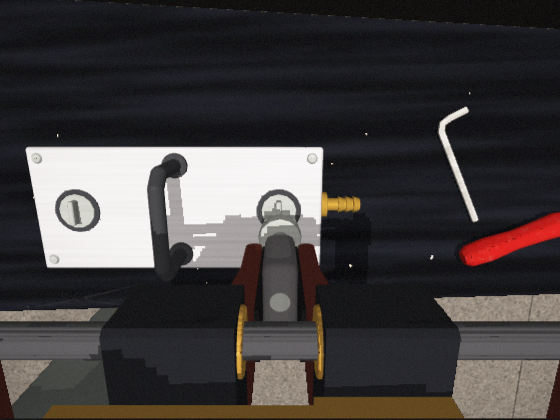

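The slot sits over the bar at (279,205) and is centred to within about 1 mm. I go down now, with the last part slow.

Request:
jog_arm:
  commands:
    - [-1,[0,0,0.1],[0,0,0]]
    - [-1,[0,0,0.1],[0,0,0]]
    - [-1,[0,0,0.08],[0,0,0]]
    - [-1,[0,0,0.03],[0,0,0]]
    - [-1,[0,0,0.03],[0,0,0]]
    - [-1,[0,0,0],[0,0,0]]

```text
t: 8.8
ee_pos: [487.2, -338.0, 103.2]
orientation: [-3.141, 0.054, 0.001]
ft_force: [0.6, -0.7, -1.2]
width: 13.7
grasp_force: 30.0
```

Request:
jog_arm:
  commands:
    - [-1,[0,0,0.02],[0,0,0]]
    - [-1,[0,0,0.02],[0,0,0]]
    - [-1,[0,0,0.01],[0,0,0]]
    - [-1,[0,0,0],[0,0,0]]
    - [-1,[0,0,0],[0,0,0]]

```text
t: 9.3
ee_pos: [487.4, -338.1, 98.7]
orientation: [3.141, -0.054, 0.0]
ft_force: [-0.0, -0.1, -1.1]
width: 13.6
grasp_force: 30.0
```

```bash
python3 look.py '(487.2,-337)' w5
```

```text
9.3 [ 487.35 -338.08   98.74] yaw -1.97 tool z [ 1.e-04 -1.e-04 -1.e+00] [-0.03 -0.15 -1.13] [-0.011  0.097  0.008] j [-0.63  0.54  1.78 -0.    0.82  0.98]
bar n 34 zmed 38.5 50.4 mean [ 495.7 -338.5] rect [ 495.5 -338.9] [19.   1.3] 86.9 pca 87.8
socket 406 [ 478.9 -353.    39.1] [ 505.7 -321.9   62.1] ctr 493.2372047674706 -337.463001265079
```

Request:
jog_arm:
  commands:
    - [-1,[0,0,0],[0,0,-0.1]]
    - [-1,[0,0,0],[0,0,-0.14]]
    - [-1,[0,0,0],[0,0,-0.14]]
    - [-1,[0,0,0],[0,0,-0.14]]
    - [-1,[0,0,0],[0,0,-0.14]]
    - [-1,[0,0,0],[0,0,-0.14]]
    - [-1,[0,0,0],[0,0,-0.14]]

```text
t: 10.05
ee_pos: [487.4, -337.8, 98.7]
orientation: [-2.946, -1.089, -0.0]
ft_force: [0.8, 1.6, -0.9]
width: 14.1
grasp_force: 30.0
```

```bash
python3 look.py '(487.2,-337)' w6|head -1
```

```text
10.05 [ 487.39 -337.76   98.74] yaw 40.58 tool z [ 1.e-04  5.e-04 -1.e+00] [ 0.78  1.62 -0.85] [ 0.168  0.004 -0.079] j [-0.63  0.54  1.78  0.    0.82  0.24]
```

Request:
jog_arm:
  commands:
    - [-1,[0,0,0],[0,0,-0.14]]
    - [-1,[0,0,0],[0,0,-0.14]]
    - [-1,[0,0,0],[0,0,-0.14]]
    - [-1,[0,0,0],[0,0,-0.1]]
    - [-1,[0,0,0],[0,0,-0.1]]
    - [-1,[0,0,0],[0,0,-0.1]]
    - [-1,[0,0,0],[0,0,0]]

```text
t: 10.8
ee_pos: [487.6, -338.0, 98.8]
orientation: [2.531, 1.861, 0.001]
ft_force: [1.0, 0.6, -2.1]
width: 14.0
grasp_force: 30.0
```

```bash
python3 look.py '(487.2,-337)' w7
```

```text
10.8 [ 487.58 -338.     98.77] yaw 72.65 tool z [ 5.e-04  0.e+00 -1.e+00] [ 1.04  0.65 -2.09] [ 0.175 -0.173 -0.083] j [-0.63  0.54  1.78  0.    0.82 -0.32]
bar n 32 zmed 38.5 50.4 mean [ 489.2 -329.3] rect [ 489.1 -329.5] [ 1.3 18.9] 72.5 pca -17.0
socket 430 [ 471.5 -348.1   39.2] [ 504.1 -320.9   62.2] ctr 491.56881747714357 -334.5019315392135
```

Request:
jog_arm:
  commands:
    - [-1,[0,0,0],[0,0,-0.06]]
    - [-1,[0,0,0],[0,0,0]]

```text
t: 11.05
ee_pos: [487.6, -338.0, 98.7]
orientation: [2.487, 1.919, 0.001]
ft_force: [1.6, 1.0, -1.5]
width: 14.0
grasp_force: 30.0
```

```bash
python3 look.py '(487.2,-337)' w8|head -1
```

```text
11.05 [ 487.56 -338.02   98.73] yaw 75.3 tool z [ 4.e-04 -0.e+00 -1.e+00] [ 1.56  1.03 -1.48] [ 0.236 -0.299 -0.066] j [-0.63  0.54  1.78  0.    0.82 -0.37]
```

Request:
jog_arm:
  commands:
    - [-1,[0,0,0],[0,0,-0.06]]
    - [-1,[0,0,0],[0,0,0]]

```text
t: 11.3
ee_pos: [487.6, -338.1, 98.7]
orientation: [2.441, 1.977, 0.001]
ft_force: [1.6, 1.3, -1.2]
width: 13.8
grasp_force: 30.0
```

```bash
python3 look.py '(487.2,-337)' w9|head -1
```

```text
11.3 [ 487.58 -338.06   98.75] yaw 78.02 tool z [ 5.e-04 -1.e-04 -1.e+00] [ 1.63  1.28 -1.23] [ 0.277 -0.43  -0.026] j [-0.63  0.54  1.78  0.    0.82 -0.42]
```

Request:
jog_arm:
  commands:
    - [-1,[0,0,0],[0,0,-0.06]]
    - [-1,[0,0,0],[0,0,-0.06]]
    - [-1,[0,0,0],[0,0,0]]

```text
t: 11.65
ee_pos: [487.7, -338.2, 98.8]
orientation: [2.345, 2.09, 0.001]
ft_force: [1.9, 0.9, -1.9]
width: 13.7
grasp_force: 30.0
```

```bash
python3 look.py '(487.2,-337)' w10|head -1; python3 -c "
import cv2,numpy as np
a=[cv2.resize(cv2.imread(f'pics/{n}.png')[150:330,200:360],None,fx=2.4,fy=2.4) for n in('w5','w10')];cv2.imwrite('pics/cmp.png',np.hstack(a))"
```

```text
11.65 [ 487.65 -338.18   98.79] yaw 83.4 tool z [ 8.e-04 -2.e-04 -1.e+00] [ 1.9   0.87 -1.86] [ 0.205 -0.586 -0.221] j [-0.63  0.54  1.78  0.    0.82 -0.51]
```

View pics/cmp.png

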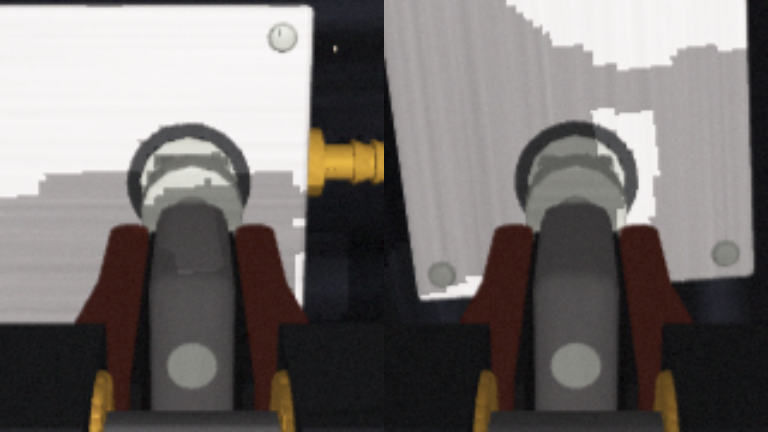

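The comparison shows the key still aligned in the fingers and seated on the screw, crop left (190,185) and right (575,185). The twist has risen to 0.22 N m, so it is at or near the stop. I push one more step to confirm.

Request:
jog_arm:
  commands:
    - [-1,[0,0,0],[0,0,-0.05]]
    - [-1,[0,0,0],[0,0,0]]
    - [-1,[0,0,0],[0,0,0]]

```text
t: 12.0
ee_pos: [487.6, -338.4, 98.8]
orientation: [2.304, 2.135, 0.0]
ft_force: [3.9, -0.4, -2.5]
width: 13.8
grasp_force: 30.0
```

```bash
python3 look.py '(487.2,-337)' w11|head -1
```

```text
12.0 [ 487.61 -338.35   98.76] yaw 85.64 tool z [ 7.e-04 -5.e-04 -1.e+00] [ 3.92 -0.4  -2.45] [-0.088 -0.713 -0.313] j [-0.63  0.54  1.78 -0.    0.82 -0.55]
```

Request:
jog_arm:
  commands:
    - [-1,[0,0,0],[0,0,0.12]]
    - [-1,[0,0,0],[0,0,0.12]]
    - [-1,[0,0,0],[0,0,0.12]]
    - [-1,[0,0,0],[0,0,0.12]]
    - [-1,[0,0,0],[0,0,0.1]]
    - [-1,[0,0,0],[0,0,0]]
    - [-1,[0,0,0],[0,0,0]]

```text
t: 12.75
ee_pos: [486.8, -338.0, 98.6]
orientation: [-2.723, -1.565, 0.001]
ft_force: [-0.5, 0.5, 0.0]
width: 13.7
grasp_force: 30.0
```

```bash
python3 look.py '(487.2,-337)' w12|head -1
```

```text
12.75 [ 486.81 -338.03   98.59] yaw 59.79 tool z [-1.e-03  2.e-04 -1.e+00] [-0.48  0.53  0.03] [-0.014  0.06   0.008] j [-0.63  0.54  1.78 -0.    0.82 -0.1 ]
```

Free of contact. I lift and look at screw A.

Request:
jog_arm:
  commands:
    - [-1,[0,0,-0.05],[0,0,0]]
    - [-1,[0,0,-0.1],[0,0,0]]
    - [-1,[0,0,-0.2],[0,0,0]]
    - [-1,[0,0,-0.3],[0,0,0]]
    - [-1,[0,0,-0.25],[0,0,0]]
    - [-1,[0,0,-0.1],[0,0,0]]
    - [-1,[0,0,0],[0,0,0]]
    - [-1,[0,0,0],[0,0,0]]

```text
t: 13.6
ee_pos: [486.9, -337.8, 198.1]
orientation: [-2.724, -1.563, 0.001]
ft_force: [-0.3, 0.2, 0.2]
width: 13.9
grasp_force: 30.0
```

```bash
python3 look.py '(487.2,-337)' w13; python3 - <<'E'
from h import *
im=cv2.imread('pics/w13.png');cv2.imwrite('pics/w13c.png',cv2.resize(im[120:280,160:400],None,fx=3,fy=3,interpolation=cv2.INTER_CUBIC))
E
```

```text
13.6 [ 486.88 -337.76  198.11] yaw 59.69 tool z [-7.e-04  4.e-04 -1.e+00] [-0.28  0.19  0.2 ] [-0.074  0.104  0.037] j [-0.63  0.41  1.72 -0.    1.01 -0.1 ]
bar n 88 zmed 38.9 48.9 mean [ 486.5 -337.7] rect [ 486.4 -337.5] [17.5  3.5] 59.7 pca 57.4
socket 229 [ 474.3 -342.8  142.5] [ 498.4 -325.1  161.5] ctr 485.8588313938335 -333.9454858349364
```

View pics/w13c.png

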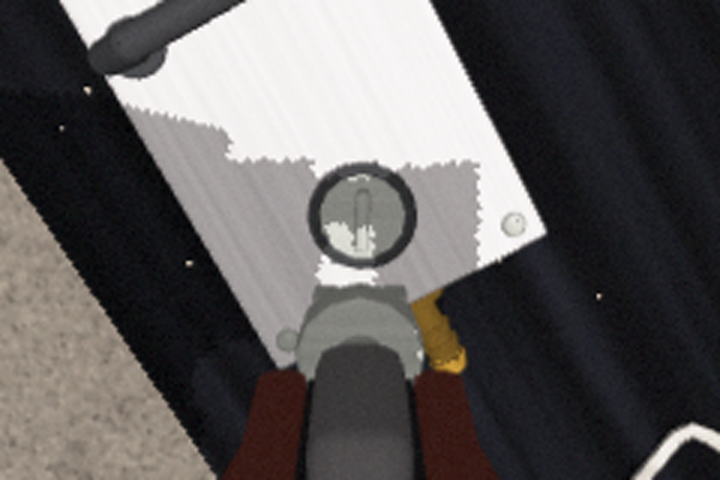

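Screw A's bar at crop (362,220) now stands at about 58–60° in the world, which is the stop (box yaw is −2°). Next I carry the key over the bow to screw B.

```bash
python3 -c "
from h import *
plan((492.3,-187.8,198),-2.5,10,-1)"|sed 's/np.float64//g'
```

```text
from [ 486.6 -337.6  197.5] yaw 59.7 tilt [-0.0016  0.0011 -1.    ] dyaw -62.2
[[-1, [(0.132), (-0.071), (-0.0)], [0, 0, (0.1382)]], [-1, [(0.124), (-0.085), (-0.0)], [0, 0, (0.1382)]], [-1, [(0.114), (-0.097), (-0.0)], [0, 0, (0.1382)]], [-1, [(0.103), (-0.109), (-0.0)], [0, 0, (0.1382)]], [-1, [(0.09), (-0.12), (-0.0)], [0, 0, (0.1382)]], [-1, [(0.077), (-0.129), (-0.0)], [0, 0, (0.1382)]], [-1, [(0.062), (-0.136), (-0.0)], [0, 0, (0.1382)]], [-1, [(0.047), (-0.142), (-0.0)], [0, 0, (0.1382)]], [-1, [(0.031), (-0.147), (-0.0)], [0, 0, (0.1382)]], [-1, [(0.015), (-0.149), (-0.0)], [0, 0, (0.1382)]]]
```

Request:
jog_arm:
  commands:
    - [-1,[0.13,-0.07,0],[0,0,0.138]]
    - [-1,[0.12,-0.08,0],[0,0,0.138]]
    - [-1,[0.11,-0.1,0],[0,0,0.138]]
    - [-1,[0.1,-0.11,0],[0,0,0.138]]
    - [-1,[0.09,-0.12,0],[0,0,0.138]]
    - [-1,[0.08,-0.13,0],[0,0,0.138]]
    - [-1,[0.06,-0.14,0],[0,0,0.138]]
    - [-1,[0.05,-0.14,0],[0,0,0.138]]
    - [-1,[0.03,-0.15,0],[0,0,0.138]]
    - [-1,[0.01,-0.15,0],[0,0,0.138]]

```text
t: 14.65
ee_pos: [490.9, -187.6, 197.2]
orientation: [-3.14, 0.073, 0.004]
ft_force: [0.2, 0.4, -1.4]
width: 13.9
grasp_force: 30.0
```

Request:
jog_arm:
  commands:
    - [-1,[0,0,0],[0,0,0]]
    - [-1,[0,0,0],[0,0,0]]
    - [-1,[0,0,0],[0,0,0]]

```text
t: 14.95
ee_pos: [491.7, -189.1, 198.2]
orientation: [-3.141, 0.063, 0.001]
ft_force: [0.5, 0.1, -0.6]
width: 13.8
grasp_force: 30.0
```

```bash
for i in 1 2 3; do python3 look.py '(492.3,-187.8)' w14$i; done
```

```text
14.95 [ 491.65 -189.07  198.2 ] yaw -2.32 tool z [-6.e-04  1.e-04 -1.e+00] [ 0.55  0.15 -0.58] [-0.009  0.171  0.013] j [-0.39  0.31  1.87 -0.    0.96  1.22]
bar n 79 zmed 38.9 49.1 mean [ 492.5 -187.9] rect [ 492.5 -187.9] [ 2.7 17.3] 87.6 pca -2.8
socket 234 [ 488.8 -202.   142.3] [ 503.9 -177.3  161.6] ctr 491.3712813187487 -189.652644099028
15.0 [ 491.67 -189.13  198.31] yaw -2.36 tool z [-5.e-04  1.e-04 -1.e+00] [ 0.27  0.18 -1.2 ] [0.003 0.149 0.015] j [-0.39  0.31  1.87 -0.    0.96  1.22]
bar n 80 zmed 38.9 48.7 mean [ 492.6 -188. ] rect [ 492.4 -187.9] [ 2.7 17.3] 87.6 pca -2.4
socket 226 [ 488.6 -202.   143. ] [ 503.8 -177.3  161.7] ctr 491.3362930723094 -189.67551048966038
15.05 [ 491.69 -189.17  198.43] yaw -2.39 tool z [-3.e-04  0.e+00 -1.e+00] [-0.35  0.03 -0.59] [0.033 0.136 0.017] j [-0.39  0.31  1.87 -0.    0.96  1.22]
bar n 79 zmed 38.9 49.2 mean [ 492.6 -188. ] rect [ 492.5 -188. ] [ 2.7 17.1] 87.5 pca -2.1
socket 238 [ 487.8 -201.9  142.3] [ 503.8 -177.6  161.8] ctr 491.31573024190624 -189.79475199656446
```

Request:
jog_arm:
  commands:
    - [-1,[0.01,-0.015,0.1],[0,0,0]]
    - [-1,[0,0,0.2],[0,0,0]]
    - [-1,[0,0,0.2],[0,0,0]]
    - [-1,[0,0,0.15],[0,0,0]]
    - [-1,[0,0,0.05],[0,0,0]]
    - [-1,[0,0,0],[0,0,0]]
    - [-1,[0,0,0],[0,0,0]]
    - [-1,[0,0,0],[0,0,0]]

```text
t: 15.9
ee_pos: [493.4, -187.3, 129.4]
orientation: [3.14, -0.066, 0.002]
ft_force: [-0.0, -0.1, -1.4]
width: 14.0
grasp_force: 30.0
```

```bash
for i in 1 2 ; do python3 look.py '(492.3,-187.8)' w15$i; done
```

```text
15.9 [ 493.42 -187.35  129.42] yaw -2.42 tool z [ 1.4e-03 -6.0e-04 -1.0e+00] [-0.02 -0.1  -1.42] [0.018 0.143 0.013] j [-0.39  0.42  1.91  0.    0.81  1.23]
bar n 53 zmed 38.9 48.5 mean [ 498.1 -188.1] rect [ 498.2 -188.1] [3.5 6.3] 87.6 pca -1.8
socket 231 [ 489.4 -200.1   73.4] [ 505.5 -175.9   92.8] ctr 492.9844680604623 -187.98732625012136
15.95 [ 493.38 -187.34  129.44] yaw -2.42 tool z [ 1.4e-03 -6.0e-04 -1.0e+00] [-0.01  0.59 -0.51] [ 0.022  0.172 -0.033] j [-0.39  0.41  1.91 -0.    0.81  1.23]
bar n 53 zmed 38.9 49.5 mean [ 498.1 -188.2] rect [ 498.1 -188.1] [3.5 5.8] 87.5 pca -3.3
socket 242 [ 489.4 -200.1   73.6] [ 505.4 -175.8   92.8] ctr 492.9079779652946 -187.9496666184594
```

Request:
jog_arm:
  commands:
    - [-1,[0,0,0.06],[0,0,0]]
    - [-1,[0,0,0.05],[0,0,0]]
    - [-1,[0,0,0.03],[0,0,0]]
    - [-1,[0,0,0],[0,0,0]]
    - [-1,[0,0,0],[0,0,0]]
    - [-1,[0,0,0],[0,0,0]]
    - [-1,[0,0,0],[0,0,0]]

```text
t: 16.7
ee_pos: [493.0, -187.2, 114.8]
orientation: [3.141, -0.066, 0.0]
ft_force: [-0.8, -0.1, -1.5]
width: 13.6
grasp_force: 30.0
```

```bash
python3 look.py '(492.3,-187.8)' w16
```

```text
16.7 [ 492.98 -187.15  114.83] yaw -2.42 tool z [ 3.e-04 -1.e-04 -1.e+00] [-0.82 -0.1  -1.46] [-0.007  0.179 -0.022] j [-0.39  0.44  1.92 -0.    0.78  1.23]
bar n 29 zmed 38.7 48.3 mean [ 499.9 -188. ] rect [ 499.9 -188.1] [3.5 2.8] 80.6 pca 78.7
socket 232 [ 489.5 -199.9   58.8] [ 505.2 -175.6   78.2] ctr 492.73928941996735 -187.76772247970274
```

```bash
python3 -c "
from workcell import *
print(close_job())"
```

```text
the job is handed in; nothing more can be done
None
```

I turned screw A counter-clockwise to its stop; I lifted the key over the bow and it is now held upright about 10 mm above screw B, centred within about 1 mm, slot lined up and not touching; job handed in at about 17 s.

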